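# Seat the loose jingle pad

## Task

One of the four pads on the jingle controller is loose: feel for it by pressing lightly near the edge of the pads with closed fingertips until you find the one that rocks, then press that one firmly in the middle until it is fully down on its seat and let go. The sound pads are live, so never push one of them right down; pick nothing up and leave the other things on the desk where they are.

Things in the scene. Friction and masses are not known exactly. Their poses are not given: they have to be found in the camera images.
- console: Jingle pad controller on the desk: flat black-topped box, 190 (x) by 280 (y) by 45 mm high, fixed to the desk. Origin: centre of its underside; z up, x away from its front edge. Four square pads fill its +y half in two rows of two; the -y half has three small grey faders and two knobs, up to 58 mm high over the desk, that do not move.
- pad1: One of four identical pads: white square cap with blue face, 60 x 60 x 18 mm, 50 g, loose in a 64 mm square well. Origin: centre of its underside, 18 mm below the top face; axes as the console's. It lies -37 mm in x, 82 mm in y from the console's origin. Heights differ with worn felts: top face 54 to 58 mm over the desk, so height does not tell which is loose.
- pad2: One of four identical pads: white square cap with blue face, 60 x 60 x 18 mm, 50 g, loose in a 64 mm square well. Origin: centre of its underside, 18 mm below the top face; axes as the console's. It lies -37 mm in x, 8 mm in y from the console's origin. A sound pad sinks level on its spring: about 4 N starts it, then 1 N per mm (11 N sinks it 7 mm and fires it); it springs back.
- pad3: One of four identical pads: white square cap with blue face, 60 x 60 x 18 mm, 50 g, loose in a 64 mm square well. Origin: centre of its underside, 18 mm below the top face; axes as the console's. It lies 37 mm in x, 82 mm in y from the console's origin. The loose pad (any of the four) lies level, but about 2 N on it 20 to 25 mm off its middle tips that side down by up to 0.16 rad; let go, it swings level.
- pad4: One of four identical pads: white square cap with blue face, 60 x 60 x 18 mm, 50 g, loose in a 64 mm square well. Origin: centre of its underside, 18 mm below the top face; axes as the console's. It lies 37 mm in x, 8 mm in y from the console's origin. The loose pad, pressed in its middle with about 16 to 20 N, goes down 5 mm on to its seat and stays there, no longer rocking.
- latch (a joint): How far the loose pad has been pressed on to its seat, in m: 0 loose, about 0.005 fully seated. It does not tell which pad that is.
- usb_stick: Bystander: red USB stick, 48 x 18 x 8 mm, lying on the console's deck beside the pads; origin: underside of its red body.
- mug: Bystander: blue mug, 76 mm wide, 85 mm high, on the desk at the -y side of the console; origin: centre of its underside.
- drive: Bystander: aluminium disk drive, 110 x 75 x 16 mm, on the desk at the +y side of the console; origin: centre of its underside.
- tin: Bystander: round brass tin, 56 mm wide, 22 mm high, on the desk behind the console; origin: centre of its underside.
- driver: Bystander: screwdriver, 160 mm long, lying on the desk behind the console; origin: underside, mid handle and blade.
- mic: Bystander: microphone on a round desk foot 90 mm wide, 165 mm high, on the desk beyond the drive; origin: centre of its underside.

How it is judged:
By the outcome, as a careful person would: the job done as asked, in the order asked, and still so for the second after the job is handed in, with the robot touching nothing.
It also fails if it takes over 58 s, if anything falls off the work surface, if the arm or the gripper's body presses on something with over 40 N, if the wrist force passes 120 N, or if a joint passes its speed limit or range.

## Robot

A 6-joint arm with a two-finger parallel gripper is mounted at the origin on the work surface. World frame = base frame: x ahead of the robot, y to its left, z up, the work surface at z = 0. Lengths are in m, angles in rad, forces in N, time in s.
With the tool pointing down it reaches from about 0.35 to 0.775 m from the base axis. Payload 7.3 kg.
Tool frame: the origin (TCP) lies between the finger pads; the fingertips stand 19 mm ahead of it and the grasp point (between the pads) is the TCP; z points along the fingers, y is the line along which they close (so a half turn about z gives the same grasp; the last joint's range is limited). The gripper opens to 92 mm and grips with 3 to 60 N. Pads are 19 mm wide; open, the fingers measure 130 mm over their backs; the gripper's body (75 mm by 190 mm) begins 47 mm behind the grasp point.
Start: joints at [-1.31, 0.342, 1.524, -0, 1.275, -0.146], TCP at [0.208, -0.482, 0.246] pointing down, gripper open.
Joint ranges: [-2.53, 2.53], [-0.77, 2.02], [0.04, 2.7], [-1, 4.14], [0.28, 2.66], [-3.11, 3.11]. Speed limits (rad/s): [2.57, 2.57, 3.14, 3.14, 3.14, 3.14].

## Interface

Orientations are given as a unit quaternion [x, y, z, w].
In Python, from plant import observe, viewer, workorder gives the robot as it stands. The module is installed in compiled form; this text tells all that it offers.
- The arm moves only by the tool play_rows, never from a script. Its argument "plan" is a list of rows, each a list of 3 entries, a list of its own where there are three numbers: the shift along the tool's x, y, z in mm, then the turn about the tool's z in degrees, then the gripper command: -1 is fully open, 1 is shut, values between are in proportion. A call has 1 to 10 rows; each row is the pose to reach, as a shift and turn from the pose commanded when the call began, along the tool's axes at that moment; what a row does not reach only later rows make up. A row lasts 1/8 s, in which the tool goes at most 62.5 mm and 10.7 degrees, less where a joint would pass 70% of its speed; a pose out of reach is approached as far as the arm can. A call with a gripper value outside its range is refused whole. The fingers move at their own pace and stop on an object; the grip force is fixed at half the most. Time passes only in rows, so rows that repeat a pose let the fingers close. It gives the time, the measured TCP pose, the force, the opening and the grip force at its end, in the units of the state.
- observe(): the state, without advancing time (a new reading comes with each control period).
- viewer.capture(name): name is "scene" or "top"; returns (picture, depth): 420x560x3 uint8, blue, green, red; 420x560 float32, m along the optical axis (not along the pixel's ray), 0 where there is no reading.
- viewer.calibration(name): a dict with "fx", "fy", "cx", "cy" (pixels), "R" (3x3) and "t" (3): a world point X has camera coordinates R X + t. Camera axes: x right, y down, z forward; pixel columns grow to the right and rows downward; lengths in m; the calibration is good to about 2 mm. A picture is of the moment at which its call begins. calibration takes no time and is no camera call.
- workorder.hand_in(): hands the job in; it is judged then, once.
The state is a dict: "time": time; "qpos": joint angles; "dq": joint speeds; "tau": joint torques, N m; "eef_pos": TCP position; "orientation": TCP orientation; "contact_force": force on the tool from outside, world axes, zero at the start; "ft_torque": the same for the moment, N m; "grip_width": finger opening in m; "gripper_force": force on a finger pad.
Only numpy, scipy, OpenCV 4.12 (cv2) and the standard library are available. Lean on these libraries where they do the work, as an engineer would, in place of code of your own. Each camera call takes 0.05 s, during which the arm holds its last target. There are 200 camera calls.

## Working session

There is one attempt and no reset: what is moved stays moved. The work goes in short steps, Python scripts to look and compute and a tool call to move; the robot and the scene stay as the last step left them, time stands still between calls to the robot, and variables do not carry over. Pictures are saved under pics/ and viewed, at most 10 in all, crops included, and the job is handed in when it is done.

Besides the shell and the picture viewer there is one more tool, called as name([rows], argument=value, ...), one row to a line, values as JSON. play_rows: Moves the arm, as the interface text tells. Its arguments: {"type":"object","properties":{"plan":{"type":"array"}},"required":["plan"]}

```bash
mkdir -p pics
cat > h.py <<'E'
import numpy as np, cv2
from plant import observe, viewer, workorder
def ray(name,uv,z):
    c=viewer.calibration(name);R=np.array(c["R"]);t=np.array(c["t"])
    d=R.T@np.array([(uv[0]-c["cx"])/c["fx"],(uv[1]-c["cy"])/c["fy"],1]);o=-R.T@t
    return o+d*(z-o[2])/d[2]
E
python3 - <<'E'
from h import *
for n in("top","scene"):
    p,d=viewer.capture(n);cv2.imwrite(f"pics/{n}0.png",p);np.save(n+"d.npy",d)
p=cv2.imread("pics/top0.png");h=cv2.cvtColor(p,cv2.COLOR_BGR2HSV)
m=cv2.inRange(h,(90,70,60),(135,255,255))
for c in cv2.findContours(m,0,2)[0]:
    if cv2.contourArea(c)>100:
        r=cv2.minAreaRect(c);print(r,ray("top",r[0],.056).round(4))
s=observe();print(s)
E
```

```text
((548.5, 278.5), (47.0, 21.0), 90.0) [ 0.4621 -0.525   0.056 ]
((234.0, 255.0), (20.0, 20.0), 90.0) [0.5135 0.1701 0.056 ]
((267.0, 253.0), (20.0, 20.0), 90.0) [0.5179 0.0973 0.056 ]
((232.5, 221.0), (20.0, 19.0), 90.0) [0.5888 0.1744 0.056 ]
((265.6770324707031, 219.65489196777344), (19.889183044433594, 19.889183044433594), 86.18592071533203) [0.5919 0.1005 0.056 ]
((384.7416687011719, 221.23675537109375), (40.822601318359375, 33.73073196411133), 12.804266929626465) [ 0.5887 -0.166   0.056 ]
((279.5, 40.0), (80.0, 559.0), 90.0) [1.0183 0.0691 0.056 ]
{'time': 0.1, 'qpos': array([-1.30999348e+00,  3.42669815e-01,  1.52490427e+00, -4.84020759e-06,
        1.27540563e+00, -1.45968210e-01]), 'dq': array([ 1.73164649e-03, -7.32901052e-04, -2.82800868e-03, -3.24536720e-04,
        6.69852031e-04,  2.32887520e-05]), 'tau': array([ 1.39638294e-03, -4.32001805e+01, -2.44695801e+01,  7.18713831e-02,
        5.25778206e-02, -3.83973736e-05]), 'eef_pos': array([ 0.20766227, -0.48182331,  0.24511175]), 'orientation': array([ 9.79387983e-01,  2.01986873e-01, -4.21098037e-05, -6.92255404e-04]), 'contact_force': array([ 0.11150766,  0.15927912, -0.75573409]), 'ft_torque': array([-0.01865652,  0.01502575, -0.0200491 ]), 'gripper_force': 0.0, 'grip_width': 0.09185437809075553}
```

View pics/top0.png

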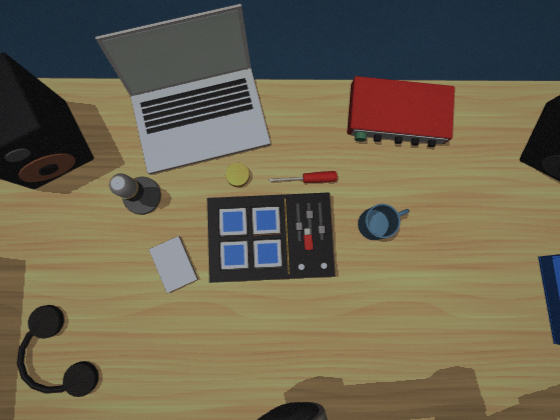

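View pics/scene0.png

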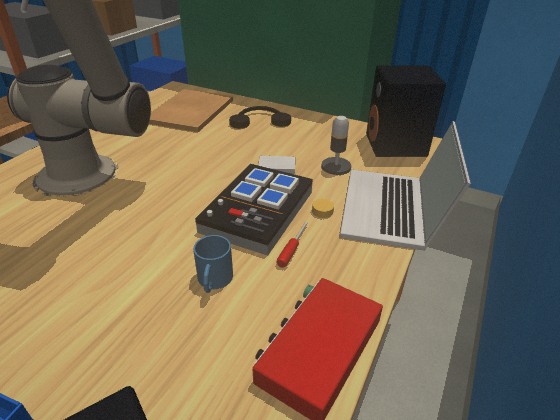

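The top view shows the four blue pads at about (234,255), (267,253), (232,221) and (266,220). The USB stick is at (309,240), the mug at (380,222) and the mic at (140,195). The scene view agrees. Console yaw is about 0.05 rad, so I'm approaching pad2's front edge with the fingers closed.

play_rows([
  [[492,-417,50],20.4,1],
  [[492,-417,50],20.4,1],
  [[492,-417,50],20.4,1],
  [[492,-417,50],20.4,1],
  [[492,-417,50],20.4,1],
  [[492,-417,50],20.4,1],
  [[492,-417,50],20.4,1],
  [[492,-417,50],20.4,1],
  [[492,-417,50],20.4,1],
  [[492,-417,50],20.4,1],
])

```text
time: 1.35
eef_pos: [0.4854, 0.078, 0.1971]
orientation: [1.0, 0.026, -0.0, 0.0]
contact_force: [1.8, -1.2, 0.4]
grip_width: 0.0008
gripper_force: 0.0
```

```bash
python3 -c "
from h import *
s=observe();q=s['orientation'];print(s['time'],s['eef_pos'],2*np.arctan2(q[1],q[0]),q,s['qpos'],s['contact_force'],s['grip_width'])"
```

```text
1.35 [0.48542089 0.07801104 0.19710589] 0.051085501122102424 [ 9.99673789e-01  2.55399728e-02 -2.76228467e-05  1.57315535e-04] [ 3.51243071e-03  3.28638077e-01  1.68855219e+00 -3.50067615e-04
  1.12445071e+00  1.52337438e+00] [ 1.79654068 -1.15270251  0.41891133] 0.0008115547117983995
```

play_rows([
  [[0,0,0],0,1],
  [[0,0,50],0,1],
  [[0,0,100],0,1],
  [[0,0,100],0,1],
  [[0,0,100],0,1],
  [[0,0,100],0,1],
])

```text
time: 2.1
eef_pos: [0.4862, 0.0756, 0.0995]
orientation: [1.0, 0.025, 0.002, 0.0]
contact_force: [-0.4, -0.3, -0.4]
grip_width: 0.0003
gripper_force: 0.0
```

play_rows([
  [[9.7,-19.6,0],0,1],
  [[9.7,-19.6,18],0,1],
  [[9.7,-19.6,18],0,1],
  [[9.7,-19.6,18],0,1],
  [[9.7,-19.6,18],0,1],
])

```text
time: 2.72
eef_pos: [0.4941, 0.0958, 0.0803]
orientation: [1.0, 0.025, 0.001, 0.0]
contact_force: [-0.1, -0.2, -0.8]
grip_width: 0.0004
gripper_force: 0.0
```

```bash
python3 -c "
from h import *
s=observe();print(s['eef_pos'],s['contact_force'])
p,d=viewer.capture('scene');cv2.imwrite('pics/s1.png',cv2.resize(p[140:270,180:340],None,fx=5,fy=4.6))"
```

```text
[0.49410274 0.09583697 0.08030758] [-0.12612457 -0.1849929  -0.79320758]
```

View pics/s1.png

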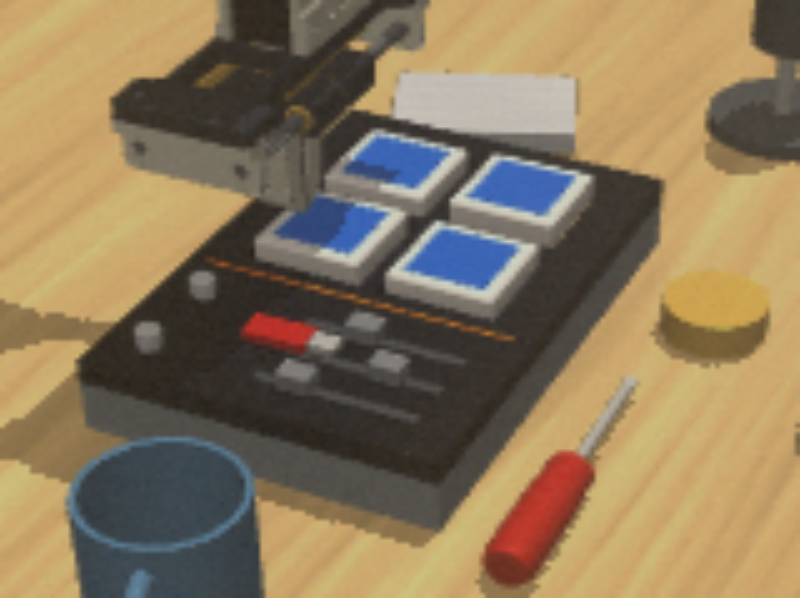

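The crop shows the fingertips at about (290,200), above the front edge of pad2 (centre near (330,235)). I'll press down gently.

play_rows([
  [[0,0,3],0,1],
  [[0,0,5],0,1],
  [[0,0,5],0,1],
])

```text
time: 3.15
eef_pos: [0.4936, 0.0959, 0.0745]
orientation: [1.0, 0.025, 0.0, 0.0]
contact_force: [-0.9, -0.9, 4.7]
grip_width: 0.0007
gripper_force: 2.2
```

play_rows([
  [[0,0,1],0,1],
  [[0,0,1],0,1],
])

```text
time: 3.4
eef_pos: [0.4936, 0.0959, 0.0736]
orientation: [1.0, 0.025, 0.0, 0.0]
contact_force: [-1.5, 0.2, 5.6]
grip_width: 0.0006
gripper_force: 2.7
```

play_rows([
  [[0,0,1],0,1],
  [[0,0,1],0,1],
])

```text
time: 3.65
eef_pos: [0.4936, 0.096, 0.0727]
orientation: [1.0, 0.025, 0.0, 0.0]
contact_force: [-1.2, -0.0, 5.5]
grip_width: 0.0006
gripper_force: 3.1
```

play_rows([
  [[0,0,-9],0,1],
  [[0,0,-9],0,1],
  [[0,-40,-9],0,1],
  [[0,-74,-9],0,1],
  [[0,-74,-9],0,1],
  [[0,-74,-9],0,1],
  [[0,-74,-4],0,1],
  [[0,-74,-2],0,1],
  [[0,-74,-2],0,1],
])

```text
time: 4.78
eef_pos: [0.4898, 0.1694, 0.0741]
orientation: [1.0, 0.025, -0.0, 0.0]
contact_force: [0.0, 0.8, 0.7]
grip_width: 0.0
gripper_force: 0.0
```

play_rows([
  [[0,0,1],0,1],
  [[0,0,1],0,1],
])

```text
time: 5.03
eef_pos: [0.4898, 0.1698, 0.0734]
orientation: [1.0, 0.025, 0.0, 0.0]
contact_force: [-1.3, 0.1, 0.7]
grip_width: 0.0004
gripper_force: 0.3
```

play_rows([
  [[0,0,1],0,1],
  [[0,0,1],0,1],
])

```text
time: 5.28
eef_pos: [0.4897, 0.1699, 0.0724]
orientation: [1.0, 0.025, -0.0, 0.0]
contact_force: [-1.7, 0.1, 2.4]
grip_width: 0.0001
gripper_force: 1.2
```

play_rows([
  [[0,0,1],0,1],
  [[0,0,1],0,1],
])

```text
time: 5.52
eef_pos: [0.4894, 0.1699, 0.0713]
orientation: [1.0, 0.025, -0.001, 0.0]
contact_force: [-4.5, -1.5, 4.6]
grip_width: 0.0003
gripper_force: 2.6
```

play_rows([
  [[0,0,1],0,1],
  [[0,0,1],0,1],
])

```text
time: 5.78
eef_pos: [0.4893, 0.1698, 0.0709]
orientation: [1.0, 0.025, -0.001, 0.0]
contact_force: [-6.0, -1.2, 10.0]
grip_width: 0.0004
gripper_force: 5.5
```

play_rows([
  [[0,0,-1],0,1],
  [[0,0,-1],0,1],
])

```text
time: 6.02
eef_pos: [0.4895, 0.1699, 0.0715]
orientation: [1.0, 0.025, -0.0, 0.0]
contact_force: [-3.5, -0.1, 5.5]
grip_width: 0.0006
gripper_force: 2.8
```

```bash
python3 -c "
from h import *
s=observe();print(s['eef_pos'],s['contact_force'])
p,d=viewer.capture('scene');cv2.imwrite('pics/s2.png',cv2.resize(p[150:220,220:310],None,fx=8,fy=8,interpolation=2))"
```

```text
[0.4895194  0.1699101  0.07148376] [-3.47311231 -0.14544566  5.48826963]
```

View pics/s2.png

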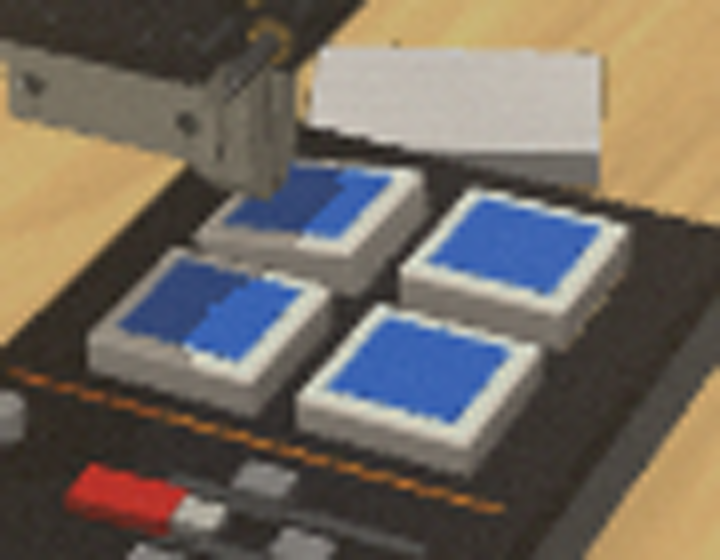

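Pad1, behind the fingertips at about (310,200), is clearly tilted: its front edge is down while the others lie level. It is the loose pad. I'll lift, centre over it and press.

play_rows([
  [[0,0,-10],0,1],
  [[0,0,-10],0,1],
  [[24.5,0,-10],0,1],
  [[24.5,0,-10],0,1],
  [[24.5,0,-10],0,1],
  [[24.5,0,-10],0,1],
])

```text
time: 6.82
eef_pos: [0.5136, 0.1711, 0.0812]
orientation: [1.0, 0.025, -0.0, 0.0]
contact_force: [0.1, 0.4, -0.7]
grip_width: -0.0
gripper_force: 0.0
```

play_rows([
  [[0,0,4],0,1],
  [[0,0,7],0,1],
  [[0,0,9],0,1],
  [[0,0,9],0,1],
])

```text
time: 7.32
eef_pos: [0.5142, 0.1712, 0.0731]
orientation: [1.0, 0.025, 0.0, -0.0]
contact_force: [-2.1, -0.5, 7.9]
grip_width: 0.0003
gripper_force: 4.1
```

play_rows([
  [[0,0,1],0,1],
  [[0,0,1],0,1],
])

```text
time: 7.58
eef_pos: [0.5143, 0.1713, 0.0725]
orientation: [1.0, 0.025, 0.0, -0.0]
contact_force: [-3.5, 0.1, 12.3]
grip_width: 0.0007
gripper_force: 5.6
```

play_rows([
  [[0,0,1],0,1],
  [[0,0,2],0,1],
  [[0,0,2],0,1],
])

```text
time: 7.95
eef_pos: [0.5143, 0.1713, 0.0706]
orientation: [1.0, 0.025, 0.0, -0.0]
contact_force: [-4.1, -0.2, 11.7]
grip_width: 0.0003
gripper_force: 5.9
```

play_rows([
  [[0,0,1],0,1],
  [[0,0,1],0,1],
])

```text
time: 8.2
eef_pos: [0.5143, 0.1713, 0.0696]
orientation: [1.0, 0.025, 0.0, -0.0]
contact_force: [-3.1, -0.6, 11.8]
grip_width: 0.0003
gripper_force: 6.0
```

play_rows([
  [[0,0,1],0,1],
  [[0,0,1],0,1],
])

```text
time: 8.45
eef_pos: [0.5141, 0.1711, 0.069]
orientation: [1.0, 0.025, 0.0, 0.0]
contact_force: [-5.1, -0.4, 16.4]
grip_width: 0.0005
gripper_force: 8.2
```

play_rows([
  [[0,0,1],0,1],
  [[0,0,1],0,1],
])

```text
time: 8.7
eef_pos: [0.5141, 0.1712, 0.0689]
orientation: [1.0, 0.026, 0.0, 0.0]
contact_force: [-7.8, -1.6, 24.2]
grip_width: 0.0004
gripper_force: 12.3
```

play_rows([
  [[0,0,1],0,1],
  [[0,0,1],0,1],
])

```text
time: 8.95
eef_pos: [0.5142, 0.1712, 0.0689]
orientation: [1.0, 0.026, 0.001, 0.0]
contact_force: [-11.8, -2.1, 31.7]
grip_width: 0.0004
gripper_force: 16.3
```

play_rows([
  [[0,0,1],0,1],
  [[0,0,1],0,1],
  [[0,0,1],0,1],
])

```text
time: 9.32
eef_pos: [0.5142, 0.1712, 0.0688]
orientation: [1.0, 0.026, 0.001, 0.0]
contact_force: [-12.7, -3.1, 40.5]
grip_width: 0.0009
gripper_force: 20.3
```

Hard stop at 40 N, about 4.5 mm below first contact. I'll let go, back off and look.

play_rows([
  [[0,0,-10],0,1],
  [[0,0,-60],0,1],
  [[0,0,-110],0,1],
  [[0,0,-150],0,1],
  [[-60,60,-170],0,1],
  [[-110,110,-170],0,1],
  [[-110,160,-170],0,1],
  [[-110,200,-170],0,1],
  [[-110,240,-170],0,1],
  [[-110,240,-170],0,1],
])

```text
time: 10.58
eef_pos: [0.4166, -0.0762, 0.2342]
orientation: [1.0, 0.023, 0.0, 0.0]
contact_force: [0.1, 0.6, -0.3]
grip_width: 0.0007
gripper_force: 0.0
```

Run:
```python
from h import *
s=observe();print(s['time'],s['eef_pos'],s['contact_force'])
D=[]
for i in range(4): p,d=viewer.capture('top');D.append(d)
d0=np.load('topd.npy');d=np.mean(D,0)
for n,(u,v) in dict(p1=(234,255),p2=(267,253),p3=(232,221),p4=(266,220)).items():
    w=np.s_[v-7:v+8,u-7:u+8];print(n,(np.median(d[w])-np.median(d0[w]))*1e3,d[w].std()*1e3)
p,_=viewer.capture('scene');cv2.imwrite('pics/s3.png',cv2.resize(p[150:270,190:340],None,fx=5,fy=5,interpolation=2))
```

```text
10.575 [ 0.4166106  -0.07624729  0.23424795] [ 0.10429833  0.58494734 -0.33364264]
p1 5.126655 21.787603
p2 -0.23943186 26.316456
p3 0.005841255 21.743593
p4 -0.12892485 30.853151
```

View pics/s3.png

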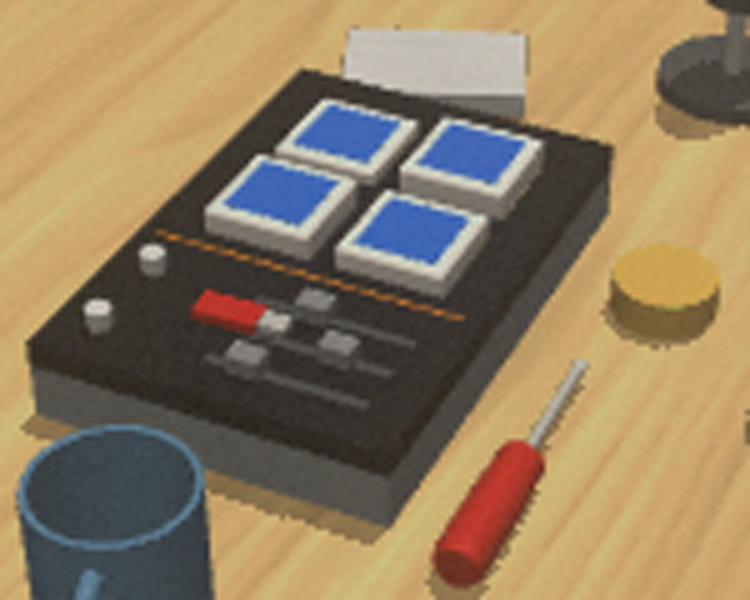

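Pad1, at about (347,138), now sits level and lower. Depth shows it 5.1 mm down, with the other three pads unchanged and the other things where they were.

```bash
python3 -c "
from h import *
print(workorder.hand_in())"
```

```text
the job is handed in; nothing more can be done
None
```

Pad1 was the loose pad: it tipped under a light edge press, and I then pressed it down about 5 mm onto its seat, where it stayed after I let go; no sound pad was pushed right down (only pad2 was touched, about 2 mm), nothing else moved, and the job is handed in, though I read 40.5 N at the fingertips on the final press and did not re-press the pad's edge afterwards.

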